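# Record a pointing guide for a capacitor swap

### The job

Record a rework guide for the overhead camera: press the large record button on the grey box (leave the small stop button alone), then point straight down at the tall capacitor on the circuit board, with the fingertips two or three centimetres above the middle of its top, and hold there for two seconds. Then point in the same way at the matching tall spare in the parts tray, hold two seconds, and finish still pointing at it. Nothing is picked up: do not touch the board, the tray, any capacitor or the other things on the bench.

Things in the scene. Friction and masses are not known exactly. Their poses are not given: they have to be found in the camera images.
- board: brown circuit board, 150 x 200 mm along its x and y, lying level on two aluminium holder rails, its top 35 mm above the bench; fixed. It carries three upright round capacitors (listed), a transformer and a finned heat sink (tops 65 mm above the bench) and a low terminal block. Origin: bench level under its centre
- board_tall: upright cylindrical capacitor, black sleeve and bare aluminium top, 25 mm diameter, 55 mm high: the tallest of the three fixed on the circuit board, at any of three places. Origin: centre of its underside, on the board's top, z up
- board_small: upright cylindrical capacitor, black sleeve and bare aluminium top, 18 mm diameter, 30 mm high: the thinnest of the three fixed on the circuit board, at any of three places. Origin: centre of its underside, on the board's top, z up
- board_wide: upright cylindrical capacitor, black sleeve and bare aluminium top, 40 mm diameter, 25 mm high: the widest and lowest of the three fixed on the circuit board, at any of three places. Origin: centre of its underside, on the board's top, z up
- board_tall_top (a point): centre of the top face of the tall capacitor on the board (90 mm above the bench), z up
- tray: grey plastic parts tray, 210 x 75 mm along its x and y, 22 mm high, walls and floor 4 mm, three compartments in a row along its x, one loose upright spare capacitor in each, in any order; fixed, left or right of the board. Origin: centre of its underside
- spare_tall: loose spare capacitor standing upright in the parts tray, black with aluminium top, same shape as board_tall: 25 mm diameter, 55 mm high: the tallest of the spares. Origin: centre of its underside, 4 mm above the bench, z up
- spare_small: loose spare capacitor standing upright in the parts tray, black with aluminium top, same shape as board_small: 18 mm diameter, 30 mm high: the thinnest of the spares. Origin: centre of its underside, 4 mm above the bench, z up
- spare_wide: loose spare capacitor standing upright in the parts tray, black with aluminium top, same shape as board_wide: 40 mm diameter, 25 mm high: the widest and lowest of the spares. Origin: centre of its underside, 4 mm above the bench, z up
- spare_tall_top (a point): centre of the top face of the tall spare capacitor (59 mm above the bench), z up
- panel: grey recorder box, 160 x 90 x 45 mm (x, y, z), fixed, on the side of the board away from the tray, at any yaw; two white push buttons in black housings on its top, 80 mm apart along its x: the large one is record, the small one is stop. Origin: centre of its underside
- record (a joint): travel of the record button, m: 0 up, 0.006 fully pressed; a spring (1.5 N at first, 5 N at full travel) returns it
- record_top (a point): centre of the top of the large record button (34 mm diameter, white), about 67 mm above the bench; press straight down
- stop (a joint): travel of the stop button, m: 0 up, 0.006 fully pressed; spring return
- stop_top (a point): centre of the top of the small stop button (18 mm diameter, white)
- solder_reel: bystander: green flanged reel, 56 mm diameter, 41 mm high, standing on the bench. Origin: centre of its underside
- tape_roll: bystander: black roll of tape lying flat, 64 mm diameter, 19 mm high. Origin: centre of its underside
- screwdriver: bystander: small screwdriver with yellow handle, 160 mm long, lying on the bench beyond the board. Origin: its middle, at the bench; handle towards its -x

How it is judged:
By the outcome, as a careful person would: the job done as asked, in the order asked, and still so for the second after the job is handed in, with the robot touching nothing.
It also fails if it takes over 48 s, if anything falls off the work surface, if the arm or the gripper's body presses on something with over 40 N, if the wrist force passes 120 N, or if a joint passes its speed limit or range.

### The arm

A 7-joint arm with a two-finger parallel gripper is mounted at the origin on the work surface. World frame = base frame: x ahead of the robot, y to its left, z up, the work surface at z = 0. Lengths are in m, angles in rad, forces in N, time in s.
With the tool pointing down it reaches from about 0.4 to 0.75 m from the base axis. Payload 19.5 kg.
Tool frame: the origin (TCP) lies between the finger pads, 19 mm behind the fingertips; this is the grasp point; z points along the fingers, y is the line along which they close (so a half turn about z gives the same grasp; the last joint's range is limited). The gripper opens to 85 mm and grips with 20 to 120 N. Pads are 22 mm wide; open, the fingers measure 114 mm over their backs; the gripper's body (76 mm by 85 mm) begins 54 mm behind the grasp point. The pads swing forward as they close: fully open they stand 13 mm farther back than shut.
Start: joints at [1.163, 0.707, -0.028, 1.485, 0.022, 0.951, -0.075], TCP at [0.206, -0.537, 0.25] pointing down, gripper open.
Joint ranges: [-2.71, 2.71], [-0.32, 2.16], [-1.57, 1.52], [0, 2.45], [-1.46, 4.6], [0, 2.02], [-2.83, 2.83]. Speed limits (rad/s): [1.89, 1.89, 2.57, 2.57, 3.01, 3.01, 3.01].

### API

Orientations are given as a unit quaternion [x, y, z, w].
In Python, from station import * gives the robot as it stands. The module is installed in compiled form; this text tells all that it offers.
- The arm moves only by the shell command python3 -m pendant 'ROWS'. ROWS is JSON, a list of rows, each an object with "slide": the shift along the tool's x, y, z in cm, a list of three; "spin": the turn about the tool's z in rad; "jaw": the gripper command: -1 is fully open, 1 is shut, values between are in proportion. A call has 1 to 10 rows; each row is the pose to reach, as a shift and turn from the pose commanded when the call began, along the tool's axes at that moment; what a row does not reach only later rows make up. A row lasts 1/12 s, in which the tool goes at most 41.7 mm and 7.16 degrees, less where a joint would pass 70% of its speed; a pose out of reach is approached as far as the arm can. A call with a gripper value outside its range is refused whole. The fingers move at their own pace and stop on an object; the grip force is fixed at half the most. Time passes only in rows, so rows that repeat a pose let the fingers close. It gives the time, the measured TCP pose, the force, the opening and the grip force at its end, in the units of the state.
- state(): the state, without advancing time (a new reading comes with each control period).
- capture(name): name is "scene" or "side" or "wrist"; returns (picture, depth): 480x640x3 uint8, red, green, blue; 480x640 float32, m along the optical axis (not along the pixel's ray), 0 where there is no reading.
- calibration(name): a dict with "fovy" (degrees; the focal length in pixels is half the picture's height over the tangent of half this angle, whatever the lens; pixels are square), "cx", "cy" (the principal point, pixels), "cam_to_world" (4x4, takes a point from camera to world coordinates). Camera axes: x right, y up, looking along -z (the intrinsics and any distortion apply to the point x, -y, -z); pixel columns grow to the right and rows downward; lengths in m; the calibration is good to about 2 mm. The wrist camera is an equidistant fisheye: a pixel r from the principal point sees the ray r / f radians off the axis. A picture is of the moment at which its call begins: read the wrist's pose just before it. calibration takes no time and is no camera call; for the wrist camera it gives the pose at the moment of the call.
- job_done(): hands the job in; it is judged then, once.
Trained networks look in the newest picture that a camera, given by its name, has taken for a name from the list of things; names that differ only in an ending like _2 or _b are one class to them, and where a whole thing is asked for, a point or a joint stands for the part that bears it (a point fixed in the world has none). Each returns a list of dicts, best first, with "confidence" (0 to 1); they miss things now and then, are a little off and sometimes report something else, mostly with a low value. They report only what shows in the picture. A call takes as long as a camera call.
- search_frame(camera, target): "at" ([row, column] as shares, 0 to 1, of the picture: columns of its width, rows of its height, amid what is visible of it).
The state is a dict: "clock": time; "qpos": joint angles; "dq": joint speeds; "effort": joint torques, N m; "tool_pos": TCP position; "tool_rot": TCP orientation; "force": force on the tool from outside, world axes, zero at the start; "ft_torque": the same for the moment, N m; "gripper_width": opening from 0.0 (shut) to 1.0 (fully open); "grasp_force": force on a finger pad.
Only numpy, scipy, OpenCV 4.12 (cv2) and the standard library are available. Lean on these libraries where they do the work, as an engineer would, in place of code of your own. Each camera call takes 0.05 s, during which the arm holds its last target. There are 200 camera calls.

## Working session

There is one attempt and no reset: what is moved stays moved. The work goes in short steps, Python scripts to look and compute and a shell command to move; the robot and the scene stay as the last step left them, time stands still between calls to the robot, and variables do not carry over. Pictures are saved under pics/ and viewed, at most 10 in all, crops included, and the job is handed in when it is done.

```bash
mkdir -p pics
cat > h.py <<'E'
from station import *
import numpy as np, cv2
def px2w(cam,r,c,d):
    k=calibration(cam); f=240/np.tan(np.radians(k["fovy"])/2)
    p=np.array([(c-k["cx"])/f*d,-(r-k["cy"])/f*d,-d,1]); return (np.array(k["cam_to_world"])@p)[:3]
E
python3 - <<'E'
from h import *
s=state(); print(s["clock"],s["tool_pos"],s["tool_rot"],s["gripper_width"])
for cam in("scene","side"):
    im,d=capture(cam); cv2.imwrite(f"pics/{cam}.png",im[:,:,::-1]); np.save(cam+".npy",d)
    k=calibration(cam);print(cam,{a:np.round(b,3).tolist() for a,b in k.items()})
    for n in("record_top","stop_top","board_tall","board_small","board_wide","spare_tall","spare_small","spare_wide","panel","tray","board","solder_reel","tape_roll"):
        for x in search_frame(cam,n)[:2]:
            r,c=x["at"][0]*480,x["at"][1]*640; dd=d[min(int(r),479),min(int(c),639)]
            print(n,round(x["confidence"],2),int(r),int(c),px2w(cam,r,c,dd).round(3))
E
```

```text
0.0 [ 0.20558081 -0.53673727  0.24954176] [ 9.83320655e-01  1.81879635e-01 -1.12444522e-04 -5.24235190e-04] 1.001909152675051
scene {'fovy': 55.674, 'cx': 318.883, 'cy': 233.501, 'cam_to_world': [[0.429, -0.595, 0.68, 1.161], [0.903, 0.276, -0.328, -0.262], [0.008, 0.755, 0.656, 0.629], [0.0, 0.0, 0.0, 1.0]]}
record_top 0.61 248 132 [ 0.424 -0.307  0.027]
record_top 0.44 167 391 [0.436 0.269 0.063]
stop_top 0.38 176 422 [0.501 0.31  0.066]
board_tall 0.75 226 324 [0.547 0.047 0.052]
board_tall 0.56 242 308 [ 0.594 -0.011  0.07 ]
board_small 0.5 226 326 [0.549 0.05  0.05 ]
board_small 0.24 242 307 [ 0.595 -0.013  0.072]
board_wide 0.77 242 265 [ 0.55  -0.078  0.058]
spare_tall 0.91 291 120 [ 0.548 -0.342  0.044]
spare_tall 0.66 177 425 [0.504 0.317 0.065]
spare_small 0.67 268 132 [ 0.477 -0.315  0.024]
spare_wide 0.91 248 132 [ 0.424 -0.308  0.027]
spare_wide 0.43 242 307 [ 0.597 -0.012  0.071]
panel 0.94 190 403 [0.498 0.264 0.042]
tray 0.87 280 134 [ 0.486 -0.319  0.002]
board 0.32 292 116 [ 0.549 -0.346  0.046]
solder_reel 0.89 377 190 [ 0.757 -0.272  0.038]
solder_reel 0.44 279 13
[... 266 characters left out ...]
p 0.61 346 305 [0.427 0.284 0.067]
stop_top 0.52 268 334 [0.532 0.053 0.063]
board_tall 0.86 247 329 [0.579 0.006 0.075]
board_tall 0.61 343 260 [0.495 0.323 0.066]
board_small 0.7 212 416 [ 0.542 -0.33   0.031]
board_small 0.43 271 331 [0.534 0.059 0.058]
board_wide 0.64 248 357 [ 0.544 -0.054  0.056]
spare_tall 0.75 212 417 [ 0.536 -0.326  0.036]
spare_small 0.63 225 438 [ 0.467 -0.309  0.029]
spare_wide 0.61 238 456 [ 0.409 -0.288  0.022]
panel 0.46 234 255 [ 0.812 -0.008  0.019]
tray 0.68 230 436 [ 0.471 -0.308  0.012]
board 0.76 269 335 [0.552 0.02  0.035]
board 0.53 229 439 [ 0.464 -0.31   0.018]
solder_reel 0.76 203 339 [ 0.737 -0.262  0.026]
tape_roll 0.98 291 199 [0.743 0.238 0.02 ]
```

View pics/scene.png

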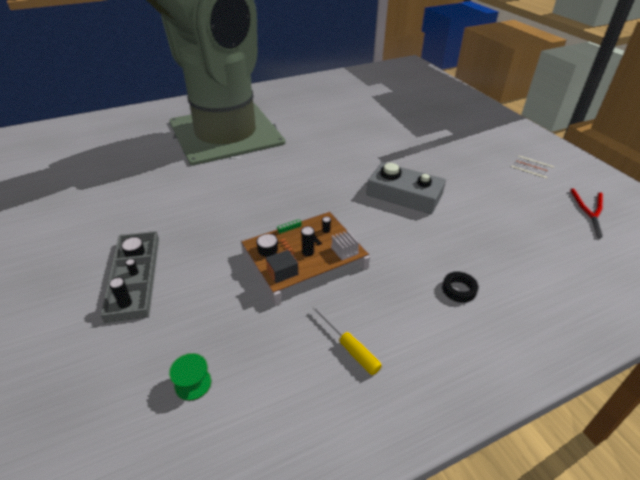

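View pics/side.png

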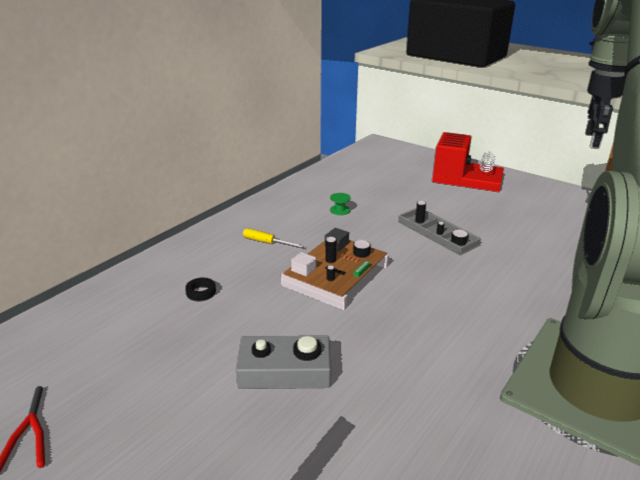

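The scene view shows the tall board capacitor's top at about (col 308, row 232), the tall spare at (118, 284), the record button at (391, 170) and stop at (425, 180). The side view agrees: tall (331, 240), spare (421, 204), record (307, 345) and stop (261, 344). Next I refine the tops by intersecting their pixels with the known heights.

```bash
cat >> h.py <<'E'
def planepts(cam,z):
    k=calibration(cam); f=240/np.tan(np.radians(k["fovy"])/2); T=np.array(k["cam_to_world"])
    c,r=np.meshgrid(np.arange(640),np.arange(480))
    v=np.stack([(c-k["cx"])/f,-(r-k["cy"])/f,-np.ones_like(c,float)],-1)@T[:3,:3].T
    return T[:3,3]+v*((z-T[2,3])/v[...,2])[...,None]
def top(cam,im,z,xy,R,thr):
    P=planepts(cam,z); g=im.min(-1)
    m=((np.hypot(P[...,0]-xy[0],P[...,1]-xy[1])<R)&(g>thr)).astype(np.uint8)
    n,l,st,_=cv2.connectedComponentsWithStats(m)
    if n<2: return None
    i=1+np.argmax(st[1:,4]); q=P[l==i]; lo,hi=q.min(0),q.max(0)
    return ((lo+hi)/2)[:2].round(4),q.mean(0)[:2].round(4),(hi-lo)[:2].round(3),len(q)
E
python3 - <<'E'
from h import *
G={"scene":dict(tall=(232,308),spare=(284,118),rec=(169,391),stop=(179,425)),"side":dict(tall=(240,331),spare=(204,421),rec=(344,307),stop=(344,261))}
Z=dict(tall=.09,spare=.059,rec=.067,stop=.067)
for cam in G:
    im=cv2.imread(f"pics/{cam}.png")
    for n,(r,c) in G[cam].items():
        xy=planepts(cam,Z[n])[r,c][:2]
        print(cam,n,xy.round(3),im[r-3:r+4,c].min(-1),top(cam,im,Z[n],xy,.025,130))
s=state()
for n,p in dict(rec=(.427,.284),).items():
    from scipy.spatial.transform import Rotation as Ro
    for w in((.5,-.2,.25),(.47,.1,.25),(*p,.2)):
        print(Ro.from_quat(s["tool_rot"]).inv().apply(np.array(w)-s["tool_pos"]).round(3)*100)
E
```

```text
scene tall [ 0.59  -0.009] [174 176 176 177 160 111  54] (array([ 0.5846, -0.008 ]), array([ 0.5845, -0.008 ]), array([0.018, 0.018]), 58)
scene spare [ 0.544 -0.34 ] [176 176 175 167 143 101  53] (array([ 0.5386, -0.3435]), array([ 0.5386, -0.3433]), array([0.018, 0.018]), 75)
scene rec [0.446 0.262] [186 185 185 176 151 125 112] (array([0.438 , 0.2697]), array([0.4386, 0.2682]), array([0.032, 0.032]), 87)
scene stop [0.511 0.309] [180 162 133 112 100  73  40] (array([0.4996, 0.3197]), array([0.4997, 0.3184]), array([0.02 , 0.021]), 39)
side tall [ 0.58  -0.002] [189 192 188 189 177  62  23] (array([ 0.5838, -0.0052]), array([ 0.5837, -0.0049]), array([0.018, 0.019]), 34)
side spare [ 0.533 -0.332] [190 188 182 143  49  23  24] (array([ 0.5328, -0.3316]), array([ 0.5346, -0.3367]), array([0.049, 0.048]), 86)
side rec [0.43  0.277] [193 194 195 198 199 203 211] (array([0.4319, 0.2758]), array([0.4314, 0.2761]), array([0.037, 0.042]), 264)
side stop [0.493 0.324] [187 196 202 211 219 207 196] (array([0.4948, 0.3244]), array([0.4945, 0.3247]), array([0.024, 0.024]), 89)
[ 39.5 -20.9  -0. ]
[ 47.5 -50.    0. ]
[ 50.  -68.7   5. ]
```

```bash
python3 -m pendant '[{"slide":[39.5,-21,0],"spin":0,"jaw":1},{"slide":[39.5,-21,0],"spin":0,"jaw":1},{"slide":[39.5,-21,0],"spin":0,"jaw":1},{"slide":[39.5,-21,0],"spin":0,"jaw":1},{"slide":[39.5,-21,0],"spin":0,"jaw":1},{"slide":[39.5,-21,0],"spin":0,"jaw":1},{"slide":[39.5,-21,0],"spin":0,"jaw":1},{"slide":[39.5,-21,0],"spin":0,"jaw":1},{"slide":[39.5,-21,0],"spin":0,"jaw":1},{"slide":[39.5,-21,0],"spin":0,"jaw":1}]'
python3 - <<'E'
from h import *
from scipy.spatial.transform import Rotation as Ro
s=state();print(s["qpos"],s["tool_pos"],Ro.from_quat(s["tool_rot"]).inv().apply(np.array((.435,.272,.2))-s["tool_pos"])*100)
E
```

```text
clock: 2.23
tool_pos: [0.4804, -0.2208, 0.2502]
tool_rot: [0.983, 0.182, 0.0, 0.0]
force: [0.5, -1.0, 0.7]
gripper_width: 0.0
grasp_force: 0.0
[ 0.34803493  0.63773036  0.04095695  1.6551507  -0.03255572  0.84911554
 -0.80248919] [ 0.48039144 -0.22082617  0.25015319] [ 13.39077059 -47.64557625   5.01198153]
```

```bash
python3 -m pendant '[{"slide":[13,-47,4],"spin":0,"jaw":1},{"slide":[13,-47,4],"spin":0,"jaw":1},{"slide":[13,-47,4],"spin":0,"jaw":1},{"slide":[13,-47,4],"spin":0,"jaw":1},{"slide":[13,-47,4],"spin":0,"jaw":1},{"slide":[13,-47,4],"spin":0,"jaw":1},{"slide":[13,-47,4],"spin":0,"jaw":1},{"slide":[13,-47,4],"spin":0,"jaw":1},{"slide":[13,-47,4],"spin":0,"jaw":1},{"slide":[13,-47,4],"spin":0,"jaw":1}]'
cat >> h.py <<'E'
from scipy.spatial.transform import Rotation as Ro
def wpix(r,c,z):
    k=calibration("wrist"); f=240/np.tan(np.radians(k["fovy"])/2); T=np.array(k["cam_to_world"])
    u=np.array([c-k["cx"],r-k["cy"]]); R=np.hypot(*u); t=R/f
    v=T[:3,:3]@np.array([np.sin(t)*u[0]/R,-np.sin(t)*u[1]/R,-np.cos(t)])
    return (T[:3,3]+v*(z-T[2,3])/v[2]).round(4)
def go(p):
    s=state(); print(s["clock"],s["tool_pos"].round(4),s["force"],"slide cm",(Ro.from_quat(s["tool_rot"]).inv().apply(np.array(p)-s["tool_pos"])*100).round(2))
E
python3 - <<'E'
from h import *
im,d=capture("wrist"); cv2.imwrite("pics/w1.png",im[:,:,::-1])
for n in("record_top","stop_top"):
    for x in search_frame("wrist",n)[:2]:
        r,c=x["at"][0]*480,x["at"][1]*640; print(n,x["confidence"],r,c,wpix(r,c,.067))
go((.435,.272,.15))
E
```

```text
clock: 3.07
tool_pos: [0.4389, 0.1928, 0.216]
tool_rot: [0.983, 0.182, 0.0, -0.0]
force: [1.2, 0.2, -0.3]
gripper_width: -0.0
grasp_force: 0.0
record_top 0.63 195.792 223.232 [0.4324 0.2721 0.067 ]
stop_top 0.97 95.52000000000001 195.32800000000003 [0.4989 0.3136 0.067 ]
3.2167 [0.4386 0.1937 0.2156] [-0.0892136  -1.20660968 -0.3295116 ] slide cm [ 2.5  -7.43  6.56]
```

View pics/w1.png

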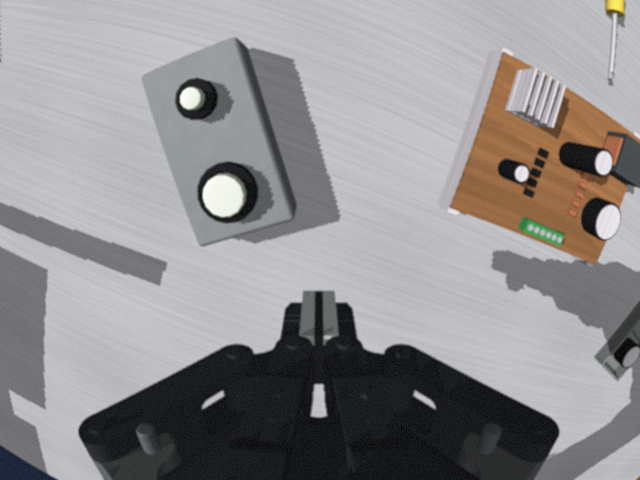

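The wrist view shows the record button at (224, 196), the stop button at (191, 98) and the board's tall capacitor top at about (603, 161). That puts record at about (0.433, 0.272).

```bash
python3 -m pendant '[{"slide":[2.3,-7.5,6.5],"spin":0,"jaw":1},{"slide":[2.3,-7.5,6.5],"spin":0,"jaw":1},{"slide":[2.3,-7.5,6.5],"spin":0,"jaw":1},{"slide":[2.3,-7.5,6.5],"spin":0,"jaw":1},{"slide":[2.3,-7.5,6.5],"spin":0,"jaw":1},{"slide":[2.3,-7.5,6.5],"spin":0,"jaw":1}]'
python3 - <<'E'
from h import *
print("tall from old view skipped")
im,d=capture("wrist"); cv2.imwrite("pics/w2.png",im[:,:,::-1])
for n in("record_top","board_tall"):
    for x in search_frame("wrist",n)[:3]:
        r,c=x["at"][0]*480,x["at"][1]*640; print(n,x["confidence"],r,c,wpix(r,c,.067 if n[0]=="r" else .09))
go((.433,.272,.08))
E
```

```text
clock: 3.72
tool_pos: [0.4348, 0.2677, 0.1515]
tool_rot: [0.983, 0.181, 0.0, 0.0]
force: [0.6, -1.1, 0.3]
gripper_width: 0.0
grasp_force: 0.0
tall from old view skipped
record_top 0.95 253.29599999999996 314.81600000000003 [0.4349 0.2687 0.067 ]
3.8667 [0.4348 0.268  0.1517] [-0.46268986  0.1723848   0.74436453] slide cm [-0.03 -0.43  7.17]
```

View pics/w2.png

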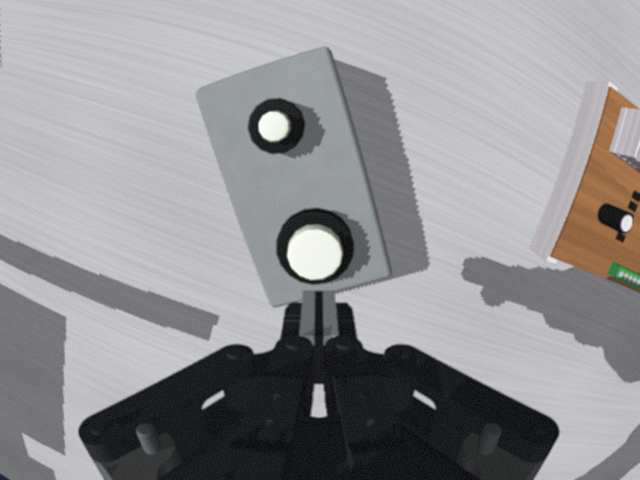

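The record button is at (314, 252), almost directly under the tool. I descend and press gently.

```bash
python3 -m pendant '[{"slide":[0,-0.1,3],"spin":0,"jaw":1},{"slide":[0,-0.1,5],"spin":0,"jaw":1},{"slide":[0,-0.1,6],"spin":0,"jaw":1},{"slide":[0,-0.1,6.4],"spin":0,"jaw":1},{"slide":[0,-0.1,6.6],"spin":0,"jaw":1},{"slide":[0,-0.1,6.8],"spin":0,"jaw":1},{"slide":[0,-0.1,7],"spin":0,"jaw":1},{"slide":[0,-0.1,7],"spin":0,"jaw":1},{"slide":[0,-0.1,7],"spin":0,"jaw":1}]'
```

```text
clock: 4.62
tool_pos: [0.4341, 0.2698, 0.0815]
tool_rot: [0.983, 0.182, 0.0, -0.0]
force: [0.3, -2.8, 4.4]
gripper_width: -0.0
grasp_force: 1.9
```

Spring force is about 4.4 N, so the button is nearly bottomed. I press a little further.

```bash
python3 -m pendant '[{"slide":[0,0,0.1],"spin":0,"jaw":1},{"slide":[0,0,0.2],"spin":0,"jaw":1},{"slide":[0,0,0.3],"spin":0,"jaw":1},{"slide":[0,0,0.3],"spin":0,"jaw":1},{"slide":[0,0,0.3],"spin":0,"jaw":1}]'
```

```text
clock: 5.03
tool_pos: [0.4342, 0.2699, 0.0793]
tool_rot: [0.983, 0.182, 0.001, -0.0]
force: [-4.0, -5.3, 34.3]
gripper_width: -0.002
grasp_force: 17.1
```

The button bottomed out at 34 N. I retract and move over the board.

```bash
python3 -m pendant '[{"slide":[0,0,-5],"spin":0,"jaw":1},{"slide":[0,0,-9],"spin":0,"jaw":1},{"slide":[0,0,-13],"spin":0,"jaw":1},{"slide":[0,0,-13],"spin":0,"jaw":1},{"slide":[0,0,-13],"spin":0,"jaw":1}]'; python3 -c "
from h import *
go((.584,-.045,.2))"
```

```text
clock: 5.45
tool_pos: [0.4344, 0.2707, 0.2104]
tool_rot: [0.983, 0.182, 0.002, -0.001]
force: [0.2, 0.5, -0.3]
gripper_width: 0.001
grasp_force: 0.0
5.45 [0.4344 0.2707 0.2104] [ 0.23047408  0.51825641 -0.28685214] slide cm [ 2.66 34.83  1.  ]
```

```bash
python3 -m pendant '[{"slide":[3,31,1],"spin":0,"jaw":1},{"slide":[3,31,1],"spin":0,"jaw":1},{"slide":[3,31,1],"spin":0,"jaw":1},{"slide":[3,31,1],"spin":0,"jaw":1},{"slide":[3,31,1],"spin":0,"jaw":1},{"slide":[3,31,1],"spin":0,"jaw":1},{"slide":[3,31,1],"spin":0,"jaw":1},{"slide":[3,31,1],"spin":0,"jaw":1},{"slide":[3,31,1],"spin":0,"jaw":1},{"slide":[3,31,1],"spin":0,"jaw":1}]'
python3 - <<'E'
from h import *
im,d=capture("wrist"); cv2.imwrite("pics/w3.png",im[:,:,::-1])
for x in search_frame("wrist","board_tall")[:3]:
        r,c=x["at"][0]*480,x["at"][1]*640; print(x["confidence"],r,c,wpix(r,c,.09))
T=calibration("wrist")["cam_to_world"]; print(np.round(T,3))
go((.584,-.0065,.135))
E
```

```text
clock: 6.28
tool_pos: [0.5725, -0.0095, 0.1967]
tool_rot: [0.983, 0.181, -0.001, -0.0]
force: [0.1, 1.2, -0.0]
gripper_width: -0.001
grasp_force: 0.0
0.87 220.08 321.59999999999997 [ 0.5869 -0.0055  0.09  ]
0.75 260.4 10.88 [0.4567 0.2393 0.09  ]
[[ 0.358  0.886  0.295  0.648]
 [-0.934  0.34   0.111  0.02 ]
 [-0.002 -0.316  0.949  0.32 ]
 [ 0.     0.     0.     1.   ]]
6.3833 [ 0.5723 -0.0076  0.1973] [-0.01586684  0.72154341 -0.30609367] slide cm [1.14 0.32 6.23]
```

View pics/w3.png

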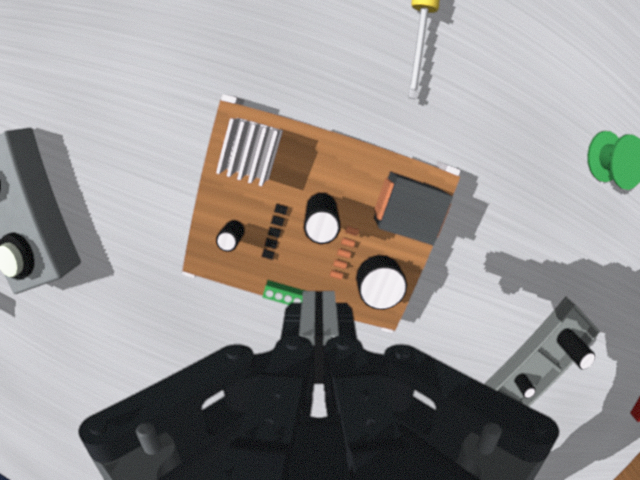

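The tall capacitor's top is at about (322, 226), which agrees with (0.584, -0.0065).

```bash
python3 -m pendant '[{"slide":[1.1,0.2,3],"spin":0,"jaw":1},{"slide":[1.1,0.2,5.5],"spin":0,"jaw":1},{"slide":[1.1,0.2,6.3],"spin":0,"jaw":1},{"slide":[1.1,0.2,6.3],"spin":0,"jaw":1},{"slide":[1.1,0.2,6.3],"spin":0,"jaw":1},{"slide":[1.1,0.2,6.3],"spin":0,"jaw":1}]'
python3 - <<'E'
from h import *
im,d=capture("side"); im2,d=capture("wrist")
cv2.imwrite("pics/c1.png",np.hstack([cv2.resize(im[160:320,240:400,::-1],(400,400)),cv2.resize(im2[60:380,160:480,::-1],(400,400))]))
for r in (250,260,270,280): print(r,wpix(r,320,.09))
go((.584,-.0065,.134))
E
```

```text
clock: 6.88
tool_pos: [0.584, -0.0065, 0.1364]
tool_rot: [0.983, 0.182, 0.001, 0.0]
force: [0.2, 0.2, -0.2]
gripper_width: 0.0
grasp_force: 0.0
250 [ 0.6006 -0.0027  0.09  ]
260 [ 0.5957 -0.0046  0.09  ]
270 [ 0.5907 -0.0065  0.09  ]
280 [ 0.5856 -0.0085  0.09  ]
6.9833 [ 0.5841 -0.0067  0.1362] [ 0.62473146 -0.67056381  0.87730135] slide cm [-0.   -0.02  0.22]
```

View pics/c1.png

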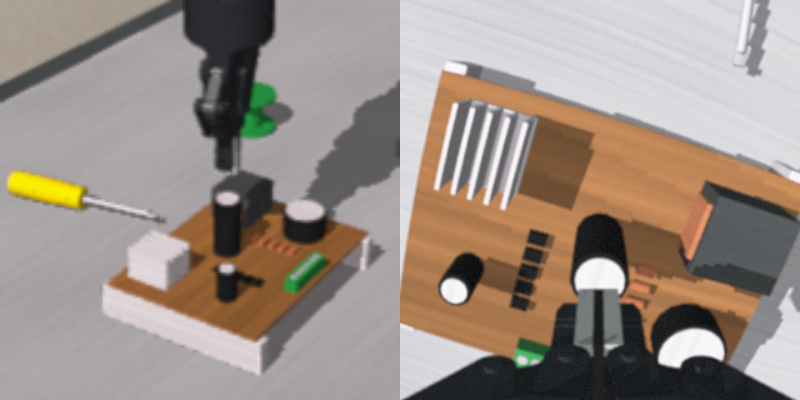

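The fingertips are centred over the tall capacitor, about 26 mm above its top (side crop 228, 170 over 228, 197; wrist crop 600, 278). I hold here.

```bash
python3 -m pendant '[{"slide":[0,0,0],"spin":0,"jaw":1},{"slide":[0,0,0],"spin":0,"jaw":1},{"slide":[0,0,0],"spin":0,"jaw":1},{"slide":[0,0,0],"spin":0,"jaw":1},{"slide":[0,0,0],"spin":0,"jaw":1},{"slide":[0,0,0],"spin":0,"jaw":1},{"slide":[0,0,0],"spin":0,"jaw":1},{"slide":[0,0,0],"spin":0,"jaw":1},{"slide":[0,0,0],"spin":0,"jaw":1},{"slide":[0,0,0],"spin":0,"jaw":1}]' >/dev/null; python3 -m pendant '[{"slide":[0,0,0],"spin":0,"jaw":1},{"slide":[0,0,0],"spin":0,"jaw":1},{"slide":[0,0,0],"spin":0,"jaw":1},{"slide":[0,0,0],"spin":0,"jaw":1},{"slide":[0,0,0],"spin":0,"jaw":1},{"slide":[0,0,0],"spin":0,"jaw":1},{"slide":[0,0,0],"spin":0,"jaw":1},{"slide":[0,0,0],"spin":0,"jaw":1},{"slide":[0,0,0],"spin":0,"jaw":1},{"slide":[0,0,0],"spin":0,"jaw":1}]'>/dev/null;  python3 -m pendant '[{"slide":[0,0,0],"spin":0,"jaw":1},{"slide":[0,0,0],"spin":0,"jaw":1},{"slide":[0,0,0],"spin":0,"jaw":1},{"slide":[0,0,0],"spin":0,"jaw":1},{"slide":[0,0,0],"spin":0,"jaw":1},{"slide":[0,0,0],"spin":0,"jaw":1},{"slide":[0,0,0],"spin":0,"jaw":1},{"slide":[0,0,0],"spin":0,"jaw":1},{"slide":[0,0,0],"spin":0,"jaw":1},{"slide":[0,0,0],"spin":0,"jaw":1}]'; python3 -c "
from h import *
go((.53,-.335,.19))"
```

```text
clock: 9.48
tool_pos: [0.5837, -0.0068, 0.1349]
tool_rot: [0.983, 0.182, -0.0, -0.0]
force: [0.4, -1.2, -0.5]
gripper_width: 0.002
grasp_force: 0.0
9.4833 [ 0.5837 -0.0068  0.1349] [ 0.38111328 -1.19210664 -0.46348229] slide cm [-16.75  28.73  -5.51]
```

```bash
python3 -m pendant '[{"slide":[0,0,-4],"spin":0,"jaw":1},{"slide":[-3,4,-6],"spin":0,"jaw":1},{"slide":[-17,29,-6],"spin":0,"jaw":1},{"slide":[-17,29,-6],"spin":0,"jaw":1},{"slide":[-17,29,-6],"spin":0,"jaw":1},{"slide":[-17,29,-6],"spin":0,"jaw":1},{"slide":[-17,29,-6],"spin":0,"jaw":1},{"slide":[-17,29,-6],"spin":0,"jaw":1},{"slide":[-17,29,-6],"spin":0,"jaw":1},{"slide":[-17,29,-6],"spin":0,"jaw":1}]' >/dev/null; python3 -m pendant '[{"slide":[0,0,0],"spin":0,"jaw":1},{"slide":[0,0,0],"spin":0,"jaw":1}]'
python3 - <<'E'
from h import *
im,d=capture("wrist"); cv2.imwrite("pics/w4.png",im[:,:,::-1])
for x in search_frame("wrist","spare_tall")[:3]:
        r,c=x["at"][0]*480,x["at"][1]*640; print(x["confidence"],r,c,wpix(r,c,.059))
for r in(220,240,260):print(wpix(r,300,.059),wpix(r,330,.059))
go((.5375,-.340,.104))
E
```

```text
clock: 10.48
tool_pos: [0.5285, -0.3384, 0.1947]
tool_rot: [0.983, 0.182, 0.0, -0.0]
force: [0.5, 0.1, -0.2]
gripper_width: 0.002
grasp_force: 0.0
0.84 217.008 325.632 [ 0.5396 -0.3401  0.059 ]
0.63 109.296 43.072 [ 0.5457 -0.086   0.059 ]
[ 0.5308 -0.3236  0.059 ] [ 0.5386 -0.3439  0.059 ]
[ 0.5164 -0.3289  0.059 ] [ 0.5244 -0.3495  0.059 ]
[ 0.5015 -0.3343  0.059 ] [ 0.5096 -0.3554  0.059 ]
10.5833 [ 0.5291 -0.3372  0.1949] [-1.13123922  0.66429562  0.07884519] slide cm [0.68 0.57 9.09]
```

View pics/w4.png

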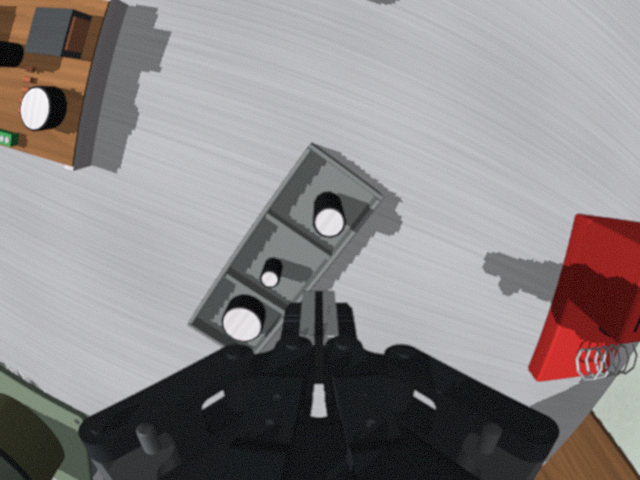

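The tall spare's top is at (329, 222), about (0.5375, -0.3435). I descend over it.

```bash
python3 -m pendant '[{"slide":[0.6,0.9,3.5],"spin":0,"jaw":1},{"slide":[0.6,0.9,7],"spin":0,"jaw":1},{"slide":[0.6,0.9,8.5],"spin":0,"jaw":1},{"slide":[0.6,0.9,9],"spin":0,"jaw":1},{"slide":[0.6,0.9,9],"spin":0,"jaw":1},{"slide":[0.6,0.9,9],"spin":0,"jaw":1},{"slide":[0.6,0.9,9],"spin":0,"jaw":1}]'
python3 - <<'E'
from h import *
im,d=capture("side"); im2,d=capture("wrist")
cv2.imwrite("pics/c2.png",np.hstack([cv2.resize(im[130:290,340:500,::-1],(400,400)),cv2.resize(im2[120:360,200:440,::-1],(400,400))]))
for r in (260,270,280): print(r,wpix(r,320,.059),wpix(r,330,.059))
go((.5375,-.3435,.104))
E
```

```text
clock: 11.17
tool_pos: [0.5382, -0.3447, 0.1065]
tool_rot: [0.983, 0.182, 0.001, 0.001]
force: [0.3, 0.4, 0.7]
gripper_width: 0.003
grasp_force: 0.0
260 [ 0.5492 -0.3429  0.059 ] [ 0.551  -0.3475  0.059 ]
270 [ 0.5442 -0.3448  0.059 ] [ 0.546  -0.3495  0.059 ]
280 [ 0.539  -0.3468  0.059 ] [ 0.5408 -0.3515  0.059 ]
11.2667 [ 0.538  -0.3448  0.1062] [-0.43898028  0.35646573  0.2774863 ] slide cm [ 0.   -0.14  0.22]
```

View pics/c2.png

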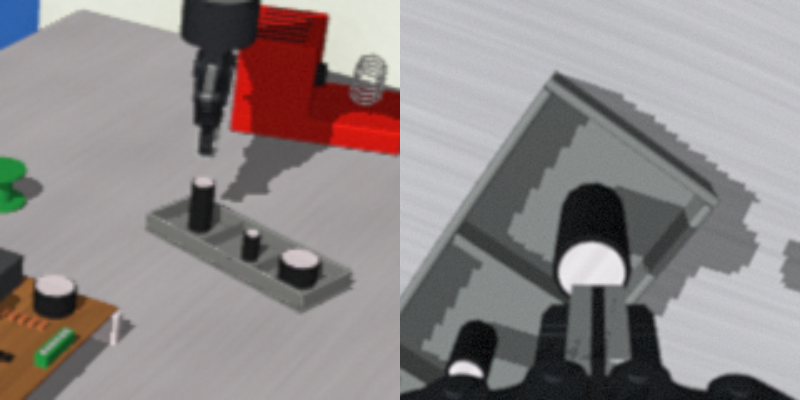

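The tips are over the tall spare but about 2 mm to its right (wrist crop 598 against 592). I correct that and hold.

```bash
python3 -m pendant '[{"slide":[0,-0.2,0.1],"spin":0,"jaw":1},{"slide":[0,-0.2,0.1],"spin":0,"jaw":1},{"slide":[0,-0.2,0.1],"spin":0,"jaw":1},{"slide":[0,-0.2,0.1],"spin":0,"jaw":1},{"slide":[0,-0.2,0.1],"spin":0,"jaw":1},{"slide":[0,-0.2,0.1],"spin":0,"jaw":1},{"slide":[0,-0.2,0.1],"spin":0,"jaw":1},{"slide":[0,-0.2,0.1],"spin":0,"jaw":1},{"slide":[0,-0.2,0.1],"spin":0,"jaw":1},{"slide":[0,-0.2,0.1],"spin":0,"jaw":1}]' >/dev/null; python3 -m pendant '[{"slide":[0,0,0],"spin":0,"jaw":1},{"slide":[0,0,0],"spin":0,"jaw":1},{"slide":[0,0,0],"spin":0,"jaw":1},{"slide":[0,0,0],"spin":0,"jaw":1},{"slide":[0,0,0],"spin":0,"jaw":1},{"slide":[0,0,0],"spin":0,"jaw":1},{"slide":[0,0,0],"spin":0,"jaw":1},{"slide":[0,0,0],"spin":0,"jaw":1},{"slide":[0,0,0],"spin":0,"jaw":1},{"slide":[0,0,0],"spin":0,"jaw":1}]' >/dev/null; python3 -m pendant '[{"slide":[0,0,0],"spin":0,"jaw":1},{"slide":[0,0,0],"spin":0,"jaw":1},{"slide":[0,0,0],"spin":0,"jaw":1},{"slide":[0,0,0],"spin":0,"jaw":1},{"slide":[0,0,0],"spin":0,"jaw":1},{"slide":[0,0,0],"spin":0,"jaw":1},{"slide":[0,0,0],"spin":0,"jaw":1},{"slide":[0,0,0],"spin":0,"jaw":1},{"slide":[0,0,0],"spin":0,"jaw":1},{"slide":[0,0,0],"spin":0,"jaw":1}]' && python3 -m pendant '[{"slide":[0,0,0],"spin":0,"jaw":1},{"slide":[0,0,0],"spin":0,"jaw":1},{"slide":[0,0,0],"spin":0,"jaw":1},{"slide":[0,0,0],"spin":0,"jaw":1},{"slide":[0,0,0],"spin":0,"jaw":1}]' && python3 -c "
from station import *
print(job_done())"
```

```text
clock: 13.77
tool_pos: [0.5368, -0.3428, 0.1039]
tool_rot: [0.983, 0.182, 0.0, -0.0]
force: [-0.0, -0.4, 0.5]
gripper_width: 0.001
grasp_force: 0.0
clock: 14.18
tool_pos: [0.5368, -0.3428, 0.1039]
tool_rot: [0.983, 0.182, 0.0, -0.0]
force: [0.5, -0.4, -0.9]
gripper_width: 0.004
grasp_force: 0.0
the job is handed in; nothing more can be done
None
```

I pressed record fully, pointed at the tall board capacitor and then the tall spare for over two seconds each, and handed the job in at about 14 s still pointing at the spare; no contact beyond the record button showed up.

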